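Pack the gap at a gearbox housing with spacer plates

TASK

Pack the gap between the red stop and the aluminium gearbox housing with the blue spacer plates from the rack, one at a time, until it is snug and no further blue plate would go in. Every plate must stand upright side by side, fully down in the gap and wholly between the faces; leave the spare blue plate in its slot and let go.

Things in the scene. Friction and masses are not known exactly. Their poses are not given: they have to be found in the camera images.
- fixture: fixed steel base 240 x 130 x 12 mm; red stop (-x) and aluminium housing (+x) with a 35 mm gap between, open at top and ends. Origin: bench level under the gap's middle; x across the gap, y along it (faces 110 mm long), z up. Gap floor 12 mm, faces to 62, lips flare 40 deg to 76 mm (mouth 58 wide), boss on housing (x 36 to 104) to 79 mm above bench. One blue plate is loose in the gap, two leave 3 mm.
- blue_a: blue spacer plate, upright: 16 mm thick (x), 60 wide (y), 0.16 kg. Origin: centre of underside; z up. Full thickness 12 to 50 mm up; foot tapers to 8 mm thick at the underside, shoulders to 8 mm at 62 mm. Above them a central grip tab 8 thick (x), 30 wide (y), to 105 mm: grip it across the 30 mm.
- blue_b: plate exactly like blue_a. All stand in slots of a fixed black rack (190 x 84 x 34 mm high), 45 mm apart along the plates' x, undersides 12 mm above the bench, slots 22 mm deep with 3 mm play: lift straight up.
- blue_c: plate exactly like blue_a, in another slot of the rack. The remaining slot holds a thin orange plate (8 mm thick, same height), which is not wanted.
There are look-alikes about, which are no part of the job. What is shaped like the blue_b but turquoise is not meant.

How it is judged:
On the way, in this order (a step that is already met when the one before it is completed fails the run):
1. one blue plate stands fully down in the gap (((x of blue_a in the frame of fixture between -0.015 and 0.015 m and y of blue_a in the frame of fixture between -0.025 and 0.025 m and z of blue_a in the frame of fixture between 0.006 and 0.02 m and angle between blue_a's own z axis and vertical below 0.4 rad and angle between the x axis of blue_a and the x axis of fixture, either way round below 0.2 rad and linear speed of blue_a below 0.03 m/s) or (x of blue_b in the frame of fixture between -0.015 and 0.015 m and y of blue_b in the frame of fixture between -0.025 and 0.025 m and z of blue_b in the frame of fixture between 0.006 and 0.02 m and angle between blue_b's own z axis and vertical below 0.4 rad and angle between the x axis of blue_b and the x axis of fixture, either way round below 0.2 rad and linear speed of blue_b below 0.03 m/s) or (x of blue_c in the frame of fixture between -0.015 and 0.015 m and y of blue_c in the frame of fixture between -0.025 and 0.025 m and z of blue_c in the frame of fixture between 0.006 and 0.02 m and angle between blue_c's own z axis and vertical below 0.4 rad and angle between the x axis of blue_c and the x axis of fixture, either way round below 0.2 rad and linear speed of blue_c below 0.03 m/s))), for 0.2 s.
2. a second blue plate stands fully down beside it: the gap is snug ((((x of blue_a in the frame of fixture between -0.0125 and 0.0125 m and y of blue_a in the frame of fixture between -0.025 and 0.025 m and z of blue_a in the frame of fixture between 0.006 and 0.02 m and angle between blue_a's own z axis and vertical below 0.2 rad and angle between the x axis of blue_a and the x axis of fixture, either way round below 0.2 rad and linear speed of blue_a below 0.03 m/s) and (x of blue_b in the frame of fixture between -0.0125 and 0.0125 m and y of blue_b in the frame of fixture between -0.025 and 0.025 m and z of blue_b in the frame of fixture between 0.006 and 0.02 m and angle between blue_b's own z axis and vertical below 0.2 rad and angle between the x axis of blue_b and the x axis of fixture, either way round below 0.2 rad and linear speed of blue_b below 0.03 m/s)) or ((x of blue_b in the frame of fixture between -0.0125 and 0.0125 m and y of blue_b in the frame of fixture between -0.025 and 0.025 m and z of blue_b in the frame of fixture between 0.006 and 0.02 m and angle between blue_b's own z axis and vertical below 0.2 rad and angle between the x axis of blue_b and the x axis of fixture, either way round below 0.2 rad and linear speed of blue_b below 0.03 m/s) and (x of blue_c in the frame of fixture between -0.0125 and 0.0125 m and y of blue_c in the frame of fixture between -0.025 and 0.025 m and z of blue_c in the frame of fixture between 0.006 and 0.02 m and angle between blue_c's own z axis and vertical below 0.2 rad and angle between the x axis of blue_c and the x axis of fixture, either way round below 0.2 rad and linear speed of blue_c below 0.03 m/s)) or ((x of blue_a in the frame of fixture between -0.0125 and 0.0125 m and y of blue_a in the frame of fixture between -0.025 and 0.025 m and z of blue_a in the frame of fixture between 0.006 and 0.02 m and angle between blue_a's own z axis and vertical below 0.2 rad and angle between the x axis of blue_a and the x axis of fixture, either way round below 0.2 rad and linear speed of blue_a below 0.03 m/s) and (x of blue_c in the frame of fixture between -0.0125 and 0.0125 m and y of blue_c in the frame of fixture between -0.025 and 0.025 m and z of blue_c in the frame of fixture between 0.006 and 0.02 m and angle between blue_c's own z axis and vertical below 0.2 rad and angle between the x axis of blue_c and the x axis of fixture, either way round below 0.2 rad and linear speed of blue_c below 0.03 m/s)))), for 0.2 s.
At the end, for the whole second after the job is handed in: Two blue plates side by side in the gap, at rest: undersides within 8 mm of its floor, centres within 12.5 mm of its mid-plane and 25 mm of its middle lengthwise, upright and square within 0.2 rad. The third blue plate is upright in its slot, within 15 mm of its start ((((x of blue_b in the frame of fixture between -0.0125 and 0.0125 m and y of blue_b in the frame of fixture between -0.025 and 0.025 m and z of blue_b in the frame of fixture between 0.006 and 0.02 m and angle between blue_b's own z axis and vertical below 0.2 rad and angle between the x axis of blue_b and the x axis of fixture, either way round below 0.2 rad and linear speed of blue_b below 0.03 m/s) and (x of blue_c in the frame of fixture between -0.0125 and 0.0125 m and y of blue_c in the frame of fixture between -0.025 and 0.025 m and z of blue_c in the frame of fixture between 0.006 and 0.02 m and angle between blue_c's own z axis and vertical below 0.2 rad and angle between the x axis of blue_c and the x axis of fixture, either way round below 0.2 rad and linear speed of blue_c below 0.03 m/s) and distance of blue_a from where it was at the start of the episode below 0.015 m and angle between blue_a's own z axis and vertical below 0.2 rad) or ((x of blue_a in the frame of fixture between -0.0125 and 0.0125 m and y of blue_a in the frame of fixture between -0.025 and 0.025 m and z of blue_a in the frame of fixture between 0.006 and 0.02 m and angle between blue_a's own z axis and vertical below 0.2 rad and angle between the x axis of blue_a and the x axis of fixture, either way round below 0.2 rad and linear speed of blue_a below 0.03 m/s) and (x of blue_c in the frame of fixture between -0.0125 and 0.0125 m and y of blue_c in the frame of fixture between -0.025 and 0.025 m and z of blue_c in the frame of fixture between 0.006 and 0.02 m and angle between blue_c's own z axis and vertical below 0.2 rad and angle between the x axis of blue_c and the x axis of fixture, either way round below 0.2 rad and linear speed of blue_c below 0.03 m/s) and distance of blue_b from where it was at the start of the episode below 0.015 m and angle between blue_b's own z axis and vertical below 0.2 rad) or ((x of blue_a in the frame of fixture between -0.0125 and 0.0125 m and y of blue_a in the frame of fixture between -0.025 and 0.025 m and z of blue_a in the frame of fixture between 0.006 and 0.02 m and angle between blue_a's own z axis and vertical below 0.2 rad and angle between the x axis of blue_a and the x axis of fixture, either way round below 0.2 rad and linear speed of blue_a below 0.03 m/s) and (x of blue_b in the frame of fixture between -0.0125 and 0.0125 m and y of blue_b in the frame of fixture between -0.025 and 0.025 m and z of blue_b in the frame of fixture between 0.006 and 0.02 m and angle between blue_b's own z axis and vertical below 0.2 rad and angle between the x axis of blue_b and the x axis of fixture, either way round below 0.2 rad and linear speed of blue_b below 0.03 m/s) and distance of blue_c from where it was at the start of the episode below 0.015 m and angle between blue_c's own z axis and vertical below 0.2 rad))); the robot touches nothing.
It also fails if it takes over 61 s, if anything falls off the work surface, if the arm or the gripper's body presses on something with over 40 N, if the wrist force passes 120 N, or if a joint passes its speed limit or range.

ROBOT

A 7-joint arm with a two-finger parallel gripper is mounted at the origin on the work surface. World frame = base frame: x ahead of the robot, y to its left, z up, the work surface at z = 0. Lengths are in m, angles in rad, forces in N, time in s.
With the tool pointing down it reaches from about 0.35 to 0.9 m from the base axis. Payload 19.9 kg.
Tool frame: the origin (TCP) lies at the very end of the fingers, on their centre line; the grasp point (between the pads) lies 19 mm behind it (r.pinch_z is the z of the grasp point in the tool frame, in m); z points along the fingers, y is the line along which they close (so a half turn about z gives the same grasp; the last joint's range is limited). The gripper opens to 94 mm and grips with 3 to 60 N. Pads are 16 mm wide; open, the fingers measure 119 mm over their backs; the gripper's body (75 mm by 177 mm) begins 78 mm behind the grasp point.
Start: joints at [1.248, 0.417, -0.01, 1.614, 0.005, 1.111, -0.053], TCP at [0.173, -0.601, 0.205] pointing down, gripper open.
Joint ranges: [-2.81, 2.81], [-0.39, 2.02], [-1.27, 1.25], [0.06, 2.57], [-1.19, 4.33], [0.19, 2], [-2.82, 2.82]. Speed limits (rad/s): [1.89, 1.89, 2.39, 2.39, 3.01, 3.01, 3.01].

INTERFACE

Orientations are given as a 3x3 rotation matrix whose columns are the frame's x, y, z axes.
In Python, from rig import r, viewer, ticket, find_in, silhouettes gives the robot as it stands.
- The arm moves only by the tool play_rows, never from a script. Its argument "moves" is a list of rows, each a list of 7 numbers: the shift along the world's x, y, z in m, then the turn, a rotation vector about the world's x, y, z in degrees, then the gripper command: -1 is fully open, 1 is shut, values between are in proportion. In form: [[dx, dy, dz, rx, ry, rz, gripper], ...]. A call has 1 to 8 rows; each row shifts and turns the commanded pose from where the row before left it; what a row does not reach is not made up. A row lasts 1/8 s, in which the tool goes at most 62.5 mm and 10.7 degrees, less where a joint would pass 70% of its speed; a pose out of reach is approached as far as the arm can. A call with a gripper value outside its range is refused whole. The fingers move at their own pace and stop on an object; "newtons" is the grip in N (left out, the last holds). Time passes only in rows, so rows that do not move let the fingers close. It gives the time, the measured TCP pose, the force, the opening and the grip force at its end, in the units of the state.
- r.get_state(): the state, without advancing time (a new reading comes with each control period).
- viewer.grab_frame(name): name is "scene" or "top"; returns a dict with "color" (480x640x3 uint8, red, green, blue), "depth" (480x640 float32, m along the optical axis (not along the pixel's ray), 0 where there is no reading), "fx", "fy", "cx", "cy" (pixels), "cam_to_world" (4x4, takes a point from camera to world coordinates). Camera axes: x right, y up, looking along -z (the intrinsics and any distortion apply to the point x, -y, -z); pixel columns grow to the right and rows downward; lengths in m; the calibration is good to about 2 mm. A picture is of the moment at which its call begins.
- ticket.finish_job(): hands the job in; it is judged then, once.
Trained networks look in the newest picture that a camera, given by its name, has taken for a name from the list of things; names that differ only in an ending like _2 or _b are one class to them, and where a whole thing is asked for, a point or a joint stands for the part that bears it (a point fixed in the world has none). Each returns a list of dicts, best first, with "score" (0 to 1); they miss things now and then, are a little off and sometimes report something else, mostly with a low value. They report only what shows in the picture. A call takes as long as a camera call. They do not tell look-alikes from the thing itself.
- find_in(camera, query): "point" ([x, y, z] in m, in world coordinates, good to about 4 mm: the middle of the surface that is visible of it).
- silhouettes(camera, query): "mask" (480x640 bool, what is visible of it).
The state is a dict: "time_s": time; "q": joint angles; "joint_vel": joint speeds; "joint_torque": joint torques, N m; "eef_pos": TCP position; "tool_rot": TCP orientation; "contact_force": force on the tool from outside, world axes, zero at the start; "wrist_torque": the same for the moment, N m; "gripper_width": finger opening in m; "grasp_force": force on a finger pad.
Only numpy, scipy, OpenCV 4.12 (cv2) and the standard library are available. Lean on these libraries where they do the work, as an engineer would, in place of code of your own. Each camera call takes 0.05 s, during which the arm holds its last target. There are 200 camera calls.

## Working session

There is one attempt and no reset: what is moved stays moved. The work goes in short steps, Python scripts to look and compute and a tool call to move; the robot and the scene stay as the last step left them, time stands still between calls to the robot, and variables do not carry over. Pictures are saved under pics/ and viewed, at most 10 in all, crops included, and the job is handed in when it is done.

Besides the shell and the picture viewer there is one more tool, called after "Call:" as a command line: name --pt "numbers of a row" for each row, then --argument value for the rest. play_rows: Moves the arm, as the interface text tells. Its arguments: {"type":"object","properties":{"moves":{"type":"array"},"newtons":{"type":"number"}},"required":["moves"]}

```bash
ls; mkdir -p pics; cat > h.py <<'E'
import numpy as np, cv2
from rig import r, viewer, ticket, find_in, silhouettes
def world(f):
    d=f["depth"]; v,u=np.mgrid[0:480,0:640]
    p=np.stack([(u-f["cx"])/f["fx"]*d,-(v-f["cy"])/f["fy"]*d,-d,np.ones_like(d)],-1)
    return (p@np.array(f["cam_to_world"]).T)[...,:3]
def save(f,n): cv2.imwrite(f"pics/{n}.png",f["color"][...,::-1])
E
python3 - <<'E'
from h import *
np.set_printoptions(precision=4,suppress=True)
s=r.get_state(); print(s["eef_pos"],s["tool_rot"],s["gripper_width"],r.pinch_z)
im=[]
for c in("scene","top"):
    f=viewer.grab_frame(c); im.append(f["color"]); print(c,f["fx"],[k for k in f],np.array(f["cam_to_world"])); np.savez(c,**{k:v for k,v in f.items() if isinstance(v,np.ndarray) or np.isscalar(v)})
    W=world(f)
    for q in("fixture","blue_a"):
        for d in find_in(c,q): print(q,np.array(d["point"]),d["score"])
        for d in silhouettes(c,q):
            m=d["mask"]; v,u=np.nonzero(m); print("  sil",u.mean().round(),v.mean().round(),m.sum(),d["score"],np.median(f["color"][m],0))
    save(f,c+"0")
E
```

```text
pics
[ 0.1731 -0.6002  0.2048] [[ 0.9608  0.2771 -0.0004]
 [ 0.2771 -0.9608  0.0011]
 [-0.0001 -0.0012 -1.    ]] 0.09401961218946969 -0.0188
scene 460.355941776829 ['color', 'depth', 'fx', 'fy', 'cx', 'cy', 'cam_to_world'] [[-0.389  -0.6047  0.695   1.1727]
 [ 0.9212 -0.2474  0.3004  0.1918]
 [-0.0097  0.7571  0.6533  0.608 ]
 [ 0.      0.      0.      1.    ]]
fixture [0.5815 0.1933 0.0507] 0.64
blue_a [ 0.5193 -0.3346  0.0535] 0.94
blue_a [ 0.5892 -0.1808  0.0832] 0.9
blue_a [ 0.499  -0.2084  0.0852] 0.77
blue_a [ 0.6314 -0.1736  0.0706] 0.68
  sil 213.0 193.0 609 0.92 [17. 78. 77.]
  sil 257.0 217.0 574 0.9 [19. 45. 84.]
  sil 267.0 191.0 403 0.68 [19. 44. 84.]
  sil 248.0 238.0 987 0.59 [17. 44. 85.]
top 478.4271156196991 ['color', 'depth', 'fx', 'fy', 'cx', 'cy', 'cam_to_world'] [[ 0.0187  0.9943 -0.1047  0.4586]
 [-0.9998  0.0173 -0.0141 -0.0717]
 [-0.0122  0.105   0.9944  0.7915]
 [ 0.      0.      0.      1.    ]]
fixture [0.5123 0.1763 0.0382] 0.85
  sil 168.0 252.0 12185 0.8 [91. 89. 97.]
blue_a [ 0.629  -0.1753  0.0731] 0.86
blue_a [ 0.5845 -0.1874  0.0739] 0.75
blue_a [ 0.4989 -0.212   0.0675] 0.69
blue_a [ 0.505  -0.3324  0.0644] 0.67
  sil 393.0 179.0 684 0.96 [45. 58. 91.]
  sil 495.0 263.0 958 0.93 [45. 69. 71.]
  sil 401.0 208.0 581 0.81 [44. 58. 94.]
  sil 418.0 263.0 481 0.78 [ 48.  66. 106.]
```

View pics/scene0.png

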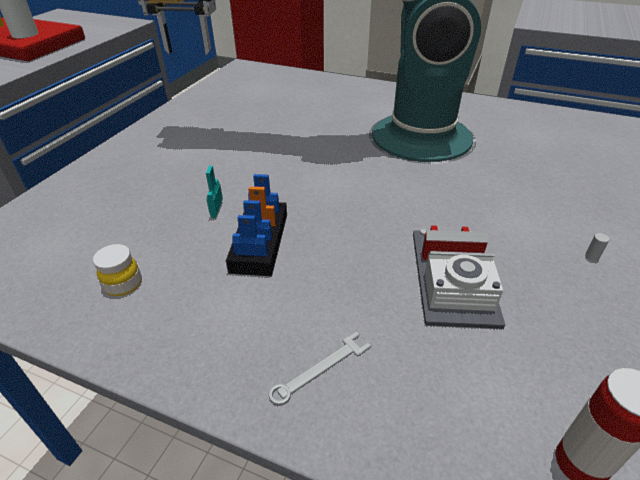

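View pics/top0.png

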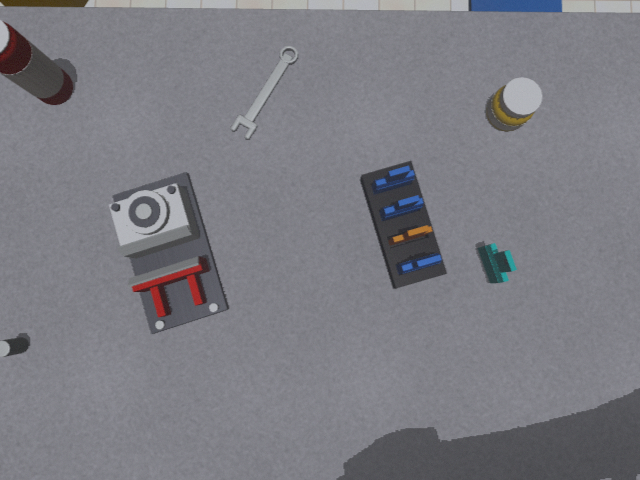

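The top view shows blue plates at (393,179), (401,208) and (418,263). The orange plate is at (410,236), and a turquoise look-alike stands outside the rack at (495,263). The fixture is at (168,252), with the red stop nearer the robot. I want the blue plates in the rack: the turquoise and orange ones are out by colour and place, and the two colour-checked masks match.

```bash
python3 - <<'E'
from h import *
np.set_printoptions(precision=4,suppress=True)
for c in("top","scene"):
    f=dict(np.load(c+".npz")); W=world(f); C=f["color"].astype(int)
    R,G,B=C[...,0],C[...,1],C[...,2]; x,y,z=W[...,0],W[...,1],W[...,2]; ok=f["depth"]>0
    print(c,"bench z",np.median(z[ok&(abs(x-.4)<.05)&(abs(y)<.05)]))
    rk=ok&(x>.42)&(x<.72)&(y>-.29)&(y<-.1)&(z>.012)
    bl=rk&(B>G+12)&(B>R+25); orr=rk&(R>B+40)
    rr=rk
    if c=="top":
        (cx,cy),(w,h),a=cv2.minAreaRect(np.stack([x[rr&(z<.045)],y[rr&(z<.045)]],1).astype(np.float32)*1000);print("rack",cx,cy,w,h,a)
    n,l,st,ce=cv2.connectedComponentsWithStats((bl&(z>.085)).astype(np.uint8))
    for i in range(1,n):
        if st[i,4]>15:
            m=l==i; mt=m&(z>np.percentile(z[m],90)-.008)
            P=np.stack([x[mt],y[mt]],1); (cx,cy),(w,h),a=cv2.minAreaRect((P*1000).astype(np.float32))
            print("tab",ce[i],st[i,4],mt.sum(),"top z",np.percentile(z[m],90),"c",cx,cy,"wh",w,h,a)
    fx=ok&(x>.33)&(x<.68)&(y>.05)&(y<.3)&(z>.006)
    P=np.stack([x[fx],y[fx]],1)*1000
    (cx,cy),(w,h),a=cv2.minAreaRect(P.astype(np.float32));print("fix",cx,cy,w,h,a)
    red=fx&(R>G+40)
    print("red z max",np.percentile(z[red],99))
    # stop bar long axis: points high
    m=red&(z>.06); (cx,cy),(w,h),a2=cv2.minAreaRect((np.stack([x[m],y[m]],1)*1000).astype(np.float32)); print("red top",cx,cy,w,h,a2,m.sum())
E
python3 - <<'E'
import cv2
im=cv2.imread('pics/top0.png')
a=cv2.resize(im[150:345,95:240],None,fx=3,fy=3);b=cv2.resize(im[150:345,350:470],None,fx=3,fy=3)
cv2.imwrite('pics/crop1.png',cv2.hconcat([a,b])[:600,:800])
E
```

```text
top bench z -0.00028815735461512615
rack 567.4542236328125 -197.86251831054688 190.34352111816406 85.34143829345703 17.247413635253906
tab [398.5316 171.7025] 158 131 top z 0.11808346406752869 c 631.3017578125 -177.97164916992188 wh 8.357481956481934 29.90506362915039 14.933816909790039
tab [407.1437 201.4611] 167 130 top z 0.11813051146314726 c 588.378173828125 -191.16397094726562 wh 8.417678833007812 29.878055572509766 16.97428321838379
tab [426.6142 260.622 ] 127 124 top z 0.11811137633554272 c 502.7416687011719 -217.86814880371094 wh 8.12082290649414 30.281740188598633 16.81610679626465
fix 517.572021484375 182.9844512939453 240.1627197265625 131.71768188476562 19.124521255493164
red z max 0.06391948653312063
red top 473.0457458496094 167.63365173339844 9.186882972717285 109.9926986694336 18.91269874572754 374
scene bench z 0.0006563317354991716
tab [261.6582 180.5816] 196 87 top z 0.11762612333819608 c 502.6358642578125 -220.63739013671875 wh 12.540179252624512 30.206098556518555 18.999143600463867
tab [249.1217 216.2167] 526 200 top z 0.11762003826148729 c 610.6367797851562 -186.97605895996094 wh 55.468727111816406 30.67509651184082 15.789258003234863
fix 518.4356689453125 179.58526611328125 242.465576171875 129.8116455078125 18.935230255126953
red z max 0.062076945647179874
red top 486.88592529296875 166.79916381835938 21.97559928894043 107.23625183105469 13.491945266723633 16
```

View pics/crop1.png

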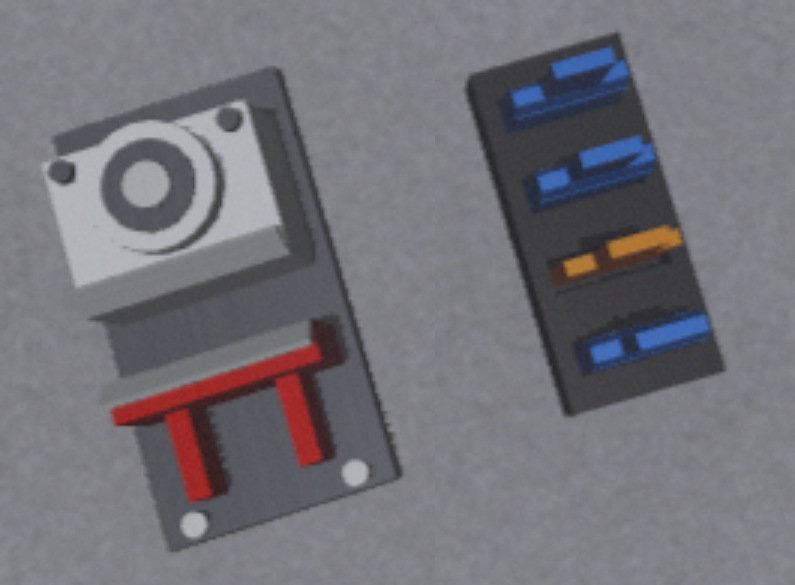

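The crop shows three blue plates in the rack, with orange in the third slot. The gap lies between the grey lip of the red stop and the housing's bevel.

Next I'll take height profiles across the gap.

```bash
python3 - <<'E'
from h import *
from scipy.optimize import minimize
np.set_printoptions(precision=4,suppress=True)
th=np.radians(19.0);c0=np.array([.5176,.183])
for c in("top","scene"):
    f=dict(np.load(c+".npz")); W=world(f); P=W[f["depth"]>0]
    d=P[:,:2]-c0; u=d@[np.cos(th),np.sin(th)]*1000; v=d@[-np.sin(th),np.cos(th)]*1000; z=P[:,2]*1000
    m=(abs(v)<45)&(abs(u)<130)
    print(c)
    b=np.arange(-60,60,3)
    for lo in b:
        k=m&(u>=lo)&(u<lo+3)
        if k.sum(): print(lo,np.percentile(z[k],[10,50,90]).round(0),end=' ')
    print()
    k=(abs(u)<125)&(abs(v)<75)&(z>6)
    print("v ext",np.percentile(v[k&(z<16)],[.5,99.5]),"u ext",np.percentile(u[k&(z<16)],[.3,99.7]))
    k2=k&(z>64)&(z<74)&(u<-20); print("stop lip v",np.percentile(v[k2],[1,99]))
    # yaw by line fits: lip points height z 64-74, housing bevel
    for nm,sel in(("stopbevel",k&(z>64)&(z<74)&(u<0)&(u>-60)),("housbevel",k&(z>64)&(z<74)&(u>0)&(u<45)&(abs(v)<48))):
        if sel.sum()<30: continue
        A=np.stack([np.ones(sel.sum()),v[sel],z[sel]-62],1); s,_,_,_=np.linalg.lstsq(A,u[sel],rcond=None); print(nm,sel.sum(),"u at z62,v0",s[0],"slope deg",np.degrees(s[1]),"du/dz",s[2])
E
```

```text
top
-60 [10. 14. 42.] -57 [10. 14. 42.] -54 [12. 40. 59.] -51 [60. 62. 63.] -48 [60. 62. 63.] -45 [60. 64. 75.] -42 [73. 75. 76.] -39 [69. 71. 73.] -36 [66. 68. 70.] -33 [62. 64. 66.] -30 [61. 62. 63.] -24 [10. 12. 13.] -21 [10. 12. 14.] -18 [10. 12. 14.] -15 [10. 11. 13.] -12 [10. 12. 14.] -9 [10. 12. 13.] -6 [10. 12. 14.] -3 [10. 12. 13.] 0 [10. 12. 13.] 3 [12. 34. 58.] 6 [57. 64. 66.] 9 [65. 68. 70.] 12 [69. 71. 73.] 15 [72. 74. 76.] 18 [72. 74. 75.] 21 [60. 62. 64.] 24 [60. 63. 77.] 27 [61. 63. 78.] 30 [60. 64. 79.] 33 [61. 76. 79.] 36 [61. 77. 79.] 39 [61. 77. 80.] 42 [61. 77. 80.] 45 [61. 78. 81.] 48 [62. 78. 82.] 51 [62. 79. 82.] 54 [62. 79. 82.] 57 [62. 78. 82.] 
v ext [-65.1532  64.0203] u ext [-119.709   119.2726]
stop lip v [-54.6369  53.9429]
stopbevel 427 u at z62,v0 -30.513179007370073 slope deg 0.20888333469870413 du/dz -0.8839214151630023
housbevel 554 u at z62,v0 11.95113714374234 slope deg -3.0267554739204607 du/dz 0.42620631892897004
scene
-48 [73. 73. 73.] -45 [73. 75. 76.] -42 [70. 74. 76.] -39 [67. 70. 74.] -36 [59. 66. 69.] -33 [38. 51. 64.] -30 [41. 52. 62.] 6 [61. 62. 63.] 9 [62. 63. 65.] 12 [62. 63. 74.] 15 [63. 73. 76.] 18 [62. 74. 76.] 21 [62. 63. 63.] 24 [62. 64. 79.] 27 [62. 78. 79.] 30 [62. 77. 79.] 33 [62. 78. 80.] 36 [63. 78. 80.] 39 [63. 78. 80.] 42 [62. 79. 81.] 45 [62. 79. 82.] 48 [62. 79. 83.] 51 [62. 79. 82.] 54 [62. 79. 83.] 57 [62. 79. 83.] 
v ext [-68.1227  60.3675] u ext [-118.2217  120.2946]
stop lip v [-57.8084  50.8428]
stopbevel 436 u at z62,v0 -30.51987579605124 slope deg 0.2750640511153628 du/dz -0.8491121286610951
housbevel 92 u at z62,v0 21.158502242070668 slope deg 1.5040496114063477 du/dz -0.46776859820331346
```

Call:
play_rows --pt "0.027 0.032 0 0 0 0.29 -1" --pt "0.027 0.032 0 0 0 0.29 -1" --pt "0.027 0.032 0 0 0 0.29 -1" --pt "0.027 0.032 0 0 0 0.28 -1" --pt "0.027 0.032 0 0 0 0 -1" --pt "0.027 0.032 0 0 0 0 -1" --pt "0.027 0.032 0 0 0 0 -1" --pt "0.027 0.032 0 0 0 0 -1" --newtons 40

```text
time_s: 1.5
eef_pos: [0.39, -0.3434, 0.2056]
tool_rot: [[0.955, 0.296, 0.0], [0.296, -0.955, -0.0], [0.0, 0.0, -1.0]]
contact_force: [0.7, 0.1, 0.5]
gripper_width: 0.0937
grasp_force: 0.0
```

Call:
play_rows --pt "0.028 0.031 0 0 0 0 -1" --pt "0.028 0.031 0 0 0 0 -1" --pt "0.028 0.031 0 0 0 0 -1" --pt "0.029 0.0315 0 0 0 0 -1" --pt "0 0 0 0 0 0 -1"

```text
time_s: 2.12
eef_pos: [0.504, -0.2172, 0.2054]
tool_rot: [[0.954, 0.301, 0.001], [0.301, -0.954, 0.001], [0.001, -0.001, -1.0]]
contact_force: [0.0, 1.3, 0.4]
gripper_width: 0.0939
grasp_force: 0.0
```

```bash
python3 - <<'E'
from h import *
f=viewer.grab_frame("scene"); s=r.get_state(); print(s["eef_pos"]); save(f,"scene1")
cv2.imwrite("pics/s1c.png",cv2.resize(f["color"][100:300,150:350,::-1],None,fx=3,fy=3))
E
```

```text
[ 0.50271277 -0.2190279   0.20531344]
```

View pics/s1c.png

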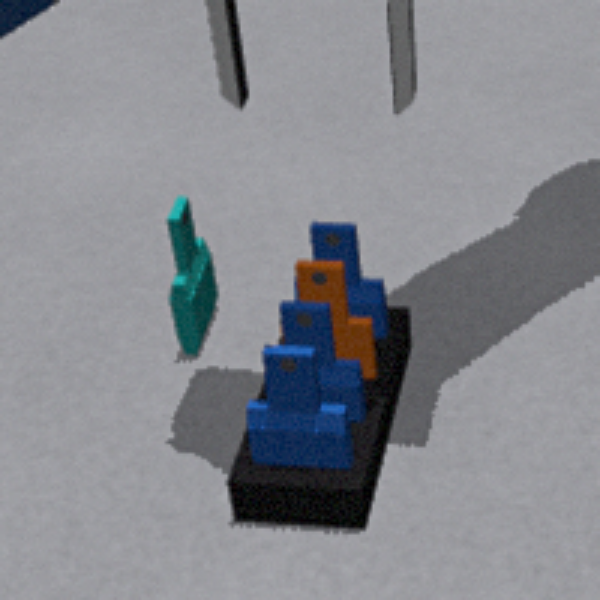

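The open fingers, at crop (225,105) and (400,110), straddle the far blue plate's tab at (333,240). I'll descend and grip it.

Call:
play_rows --pt "0 0 -0.04 0 0 0 -1" --pt "0 0 -0.04 0 0 0 -1" --pt "0 0 -0.03 0 0 0 -1" --pt "0 0 -0.012 0 0 0 -1" --pt "0 0 0 0 0 0 1" --pt "0 0 0 0 0 0 1" --pt "0 0 0 0 0 0 1" --pt "0 0 0 0 0 0 1"

```text
time_s: 3.18
eef_pos: [0.5024, -0.2202, 0.084]
tool_rot: [[0.955, 0.296, 0.001], [0.296, -0.955, -0.0], [0.001, 0.001, -1.0]]
contact_force: [-0.1, -0.6, 0.8]
gripper_width: 0.0572
grasp_force: 0.0
```

Call:
play_rows --pt "0 0 0 0 0 0 1" --pt "0 0 0 0 0 0 1" --pt "0 0 0 0 0 0 1" --pt "0 0 0 0 0 0 1" --pt "0 0 0 0 0 0 1"

```text
time_s: 3.8
eef_pos: [0.5021, -0.22, 0.0834]
tool_rot: [[0.955, 0.296, -0.0], [0.296, -0.955, 0.0], [-0.0, -0.0, -1.0]]
contact_force: [0.6, -0.6, -0.3]
gripper_width: 0.0293
grasp_force: 40.0
```

Call:
play_rows --pt "0 0 0.01 0 0 0 1" --pt "0 0 0.02 0 0 0 1" --pt "0 0 0.03 0 0 0 1" --pt "0 0 0.04 0 0 0 1" --pt "0 0 0.01 0 0 0 1" --pt "0 0 0 0 0 0 1"

```text
time_s: 4.55
eef_pos: [0.5022, -0.2201, 0.1938]
tool_rot: [[0.955, 0.296, 0.001], [0.296, -0.955, -0.0], [0.001, 0.001, -1.0]]
contact_force: [0.2, -0.0, -3.1]
gripper_width: 0.0298
grasp_force: 40.0
```

```bash
cat > held.py <<'E'
from h import *
def held(c):
    f=viewer.grab_frame(c); W=world(f); C=f["color"].astype(int); s=r.get_state()
    x,y,z=W[...,0],W[...,1],W[...,2]; e=s["eef_pos"]
    m=(f["depth"]>0)&(C[...,2]>C[...,0]+25)&(C[...,2]>C[...,1]+12)&(np.hypot(x-e[0],y-e[1])<.05)&(z>.03)
    P=W[m]; R=np.array(s["tool_rot"]); Q=(P-e)@R*1000
    sh=P[:,2]<e[2]-.013
    print(c,m.sum(),"z",np.percentile(P[:,2],[1,99]).round(4),"shoulder/body in tool x pct",np.percentile(Q[sh,0],[2,50,98]).round(1),"y",np.percentile(Q[sh,1],[2,50,98]).round(1))
    hi=(Q[:,2]<-15);  print(" tab",hi.sum(), np.percentile(Q[hi,0],[2,50,98]).round(1) if hi.sum()>5 else "")
    return f
E
python3 - <<'E'
from held import *
held("top"); f=held("scene"); save(f,"scene2"); print(r.get_state()["eef_pos"])
E
```

```text
Traceback (most recent call last):
  File "held.py", line 8, in held
    print(c,m.sum(),"z",np.percentile(P[:,2],[1,99]).round(4),"shoulder/body in tool x pct",np.percentile(Q[sh,0],[2,50,98]).round(1),"y",np.percentile(Q[sh,1],[2,50,98]).round(1))
                        ~~~~~~~~~~~~~^^^^^^^^^^^^^^^
IndexError: index -1 is out of bounds for axis 0 with size 0
```

Call:
play_rows --pt "-0.0007 0.03 0 0 0 0.2 1" --pt "-0.0007 0.052 0 0 0 0.2 1" --pt "-0.0007 0.056 0 0 0 0.2 1" --pt "-0.0007 0.056 0 0 0 0.3 1" --pt "-0.0007 0.056 0 0 0 0.2 1" --pt "-0.0007 0.056 0 0 0 0.2 1" --pt "-0.0006 0.052 0 0 0 0.2 1" --pt "-0.0006 0.036 0 0 0 0.2 1"

```text
time_s: 5.6
eef_pos: [0.4958, 0.1762, 0.1922]
tool_rot: [[0.945, 0.326, -0.002], [0.326, -0.945, 0.0], [-0.002, -0.001, -1.0]]
contact_force: [0.5, -0.8, -1.3]
gripper_width: 0.0296
grasp_force: 40.0
```

Call:
play_rows --pt "0 0 0 0 0 0 1" --pt "0 0 0 0 0 0 1"

```text
time_s: 5.85
eef_pos: [0.4964, 0.1732, 0.1924]
tool_rot: [[0.946, 0.324, -0.002], [0.324, -0.946, -0.001], [-0.002, -0.0, -1.0]]
contact_force: [-0.4, -0.5, -1.7]
gripper_width: 0.0296
grasp_force: 40.0
```

```bash
python3 - <<'E'
from held import *
f=held("scene"); s=r.get_state(); print(s["eef_pos"],np.degrees(np.arcsin(s["tool_rot"][1][0])))
cv2.imwrite("pics/s2c.png",cv2.resize(f["color"][130:350,370:550,::-1],None,fx=2.7,fy=2.7))
t=viewer.grab_frame("top"); save(t,"top2")
E
```

```text
scene 1648 z [0.1227 0.2272] shoulder/body in tool x pct [1.7 7.2 9.9] y [-27.4   2.6  31.2]
 tab 221 [-3.8  3.7  6.1]
[0.49668571 0.17282247 0.19270059] 18.869874822883396
```

View pics/s2c.png

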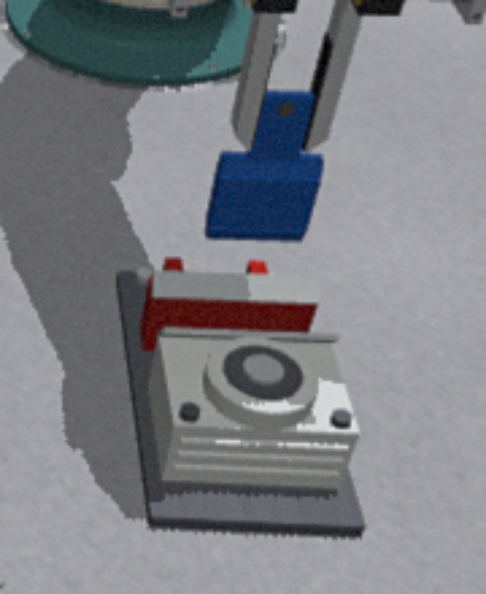

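The plate hangs upright in the fingers, at crop (265,195), square above the stop at (235,300). Now I'll lower it.

Call:
play_rows --pt "0 0.001 -0.025 0 0 0 1" --pt "0 0 -0.025 0 0 0 1" --pt "0 0 -0.015 0 0 0 1" --pt "0 0 -0.01 0 0 0 1" --pt "0 0 -0.01 0 0 0 1" --pt "0 0 0 0 0 0 1"

```text
time_s: 6.7
eef_pos: [0.4966, 0.1749, 0.1081]
tool_rot: [[0.946, 0.325, -0.001], [0.325, -0.946, -0.0], [-0.001, -0.0, -1.0]]
contact_force: [-0.4, 0.2, -1.2]
gripper_width: 0.0298
grasp_force: 40.0
```

Call:
play_rows --pt "0 0 -0.006 0 0 0 1" --pt "0 0 -0.006 0 0 0 1" --pt "0 0 -0.006 0 0 0 1" --pt "0 0 -0.003 0 0 0 1" --pt "0 0 0 0 0 0 1"

```text
time_s: 7.32
eef_pos: [0.4967, 0.175, 0.0872]
tool_rot: [[0.946, 0.325, -0.0], [0.325, -0.946, -0.0], [-0.0, -0.0, -1.0]]
contact_force: [0.3, 0.4, -1.7]
gripper_width: 0.0296
grasp_force: 40.0
```

Call:
play_rows --pt "0 0 -0.003 0 0 0 1" --pt "0 0 -0.001 0 0 0 1" --pt "-0.0009 -0.0003 0 0 0 0 1" --pt "0 0 0 0 0 0 1" --pt "0 0 0 0 0 0 1"

```text
time_s: 7.95
eef_pos: [0.4962, 0.1748, 0.0836]
tool_rot: [[0.946, 0.325, 0.001], [0.325, -0.946, 0.0], [0.001, -0.0, -1.0]]
contact_force: [3.2, 2.1, -2.6]
gripper_width: 0.0295
grasp_force: 40.0
```

Call:
play_rows --pt "0 0 0 0 0 0 0.3" --pt "0 0 0 0 0 0 0" --pt "0 0 0 0 0 0 -0.3" --pt "0 0 0 0 0 0 -1" --pt "0 0 0 0 0 0 -1" --pt "0 0 0 0 0 0 -1" --pt "0 0 0 0 0 0 -1"

```text
time_s: 8.82
eef_pos: [0.4959, 0.1747, 0.0834]
tool_rot: [[0.946, 0.325, -0.0], [0.325, -0.946, 0.0], [-0.0, -0.0, -1.0]]
contact_force: [0.4, -0.4, 0.0]
gripper_width: 0.0893
grasp_force: 0.0
```

Call:
play_rows --pt "0 0 0.02 0 0 0 -1" --pt "0 0 0.04 0 0 0 -1" --pt "0 0 0.04 0 0 0 -1" --pt "0 0 0.02 0 0 0 -1"

```text
time_s: 9.32
eef_pos: [0.4964, 0.175, 0.2055]
tool_rot: [[0.946, 0.325, 0.002], [0.325, -0.946, 0.001], [0.002, 0.0, -1.0]]
contact_force: [0.9, -0.5, -0.5]
gripper_width: 0.0942
grasp_force: 0.0
```

Call:
play_rows --pt "0.017 -0.044 0 0 0 -0.2 -1" --pt "0.017 -0.044 0 0 0 -0.2 -1" --pt "0.017 -0.044 0 0 0 -0.2 -1" --pt "0.017 -0.044 0 0 0 -0.2 -1" --pt "0.017 -0.044 0 0 0 -0.2 -1" --pt "0.017 -0.044 0 0 0 -0.2 -1" --pt "0.017 -0.044 0 0 0 -0.2 -1" --pt "0.0165 -0.0457 0 0 0 -0.3 -1"

```text
time_s: 10.32
eef_pos: [0.6318, -0.1804, 0.2034]
tool_rot: [[0.955, 0.296, -0.0], [0.296, -0.955, 0.0], [-0.0, -0.0, -1.0]]
contact_force: [0.6, 0.3, 0.4]
gripper_width: 0.0944
grasp_force: 0.0
```

Call:
play_rows --pt "0 0 0 0 0 0 -1" --pt "0 0 0 0 0 0 -1"

```text
time_s: 10.58
eef_pos: [0.6313, -0.1784, 0.2032]
tool_rot: [[0.955, 0.297, -0.0], [0.297, -0.955, 0.001], [-0.0, -0.001, -1.0]]
contact_force: [-0.1, 1.0, 0.1]
gripper_width: 0.094
grasp_force: 0.0
```

```bash
python3 - <<'E'
from h import *
f=viewer.grab_frame("top"); s=r.get_state(); print(s["eef_pos"],np.degrees(np.arcsin(s["tool_rot"][1][0])))
g=viewer.grab_frame("scene")
a=cv2.resize(f["color"][160:340,90:250,::-1],None,fx=2.4,fy=2.4)
b=cv2.resize(g["color"][110:290,170:330,::-1],None,fx=2.4,fy=2.4)
cv2.imwrite("pics/c3.png",cv2.hconcat([a,b]))
for n,F in(("top",f),("scene",g)):
    W=world(F);C=F["color"].astype(int)
    m=(F["depth"]>0)&(C[...,2]>C[...,0]+25)&(C[...,2]>C[...,1]+12)&(abs(W[...,1]-.177)<.05)&(abs(W[...,0]-.5)<.05)
    P=W[m]; d=(P[:,:2]-[.5055,.177])*1000; t=np.radians(18.9); u=d@[np.cos(t),np.sin(t)];v=d@[-np.sin(t),np.cos(t)]
    h=P[:,2]>.1
    print(n,P[:,2].max(),"tab u",np.percentile(u[h],[2,50,98]),"v",np.percentile(v[h],[2,50,98]))
E
```

```text
[ 0.63133177 -0.17787645  0.20338469] 17.307000649457525
top 0.11915747989033254 tab u [-12.12460265  -8.86215347  -4.10427127] v [-12.95386916   0.7333019   16.38002516]
scene 0.11970027291666935 tab u [-12.97448803  -5.69863987  -3.43818059] v [-15.59358223  -1.65355439  13.90147661]
```

View pics/c3.png

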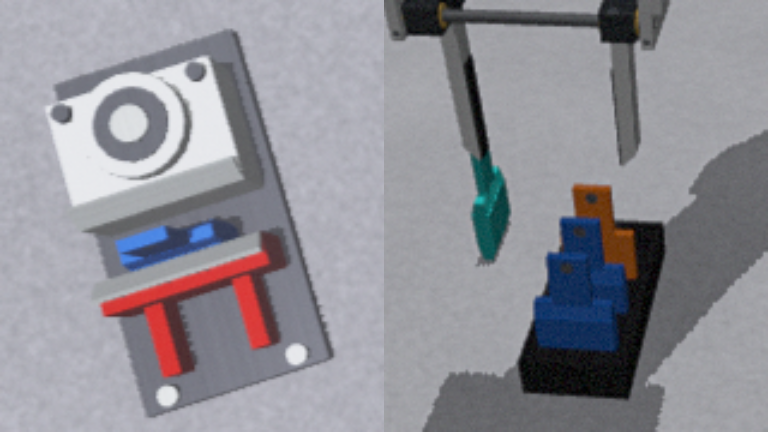

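The first plate stands down in the gap against the stop, at left crop (180,240), with its tab top at 0.118 m as expected. The fingers are above the front blue plate, at right crop (568,280). I'll grip it next.

Call:
play_rows --pt "0 -0.0005 -0.04 0 0 0 -1" --pt "0 0 -0.04 0 0 0 -1" --pt "0 0 -0.03 0 0 0 -1" --pt "0 0 -0.01 0 0 0 -1" --pt "0 0 0 0 0 0 1" --pt "0 0 0 0 0 0 1" --pt "0 0 0 0 0 0 1" --pt "0 0 0 0 0 0 1"

```text
time_s: 11.68
eef_pos: [0.6317, -0.1796, 0.084]
tool_rot: [[0.955, 0.296, 0.001], [0.296, -0.955, -0.0], [0.001, 0.0, -1.0]]
contact_force: [-0.4, -0.4, 0.4]
gripper_width: 0.0573
grasp_force: 0.0
```

Call:
play_rows --pt "0 0 0 0 0 0 1" --pt "0 0 0 0 0 0 1" --pt "0 0 0 0 0 0 1" --pt "0 0 0 0 0 0 1" --pt "0 0 0 0 0 0 1"

```text
time_s: 12.3
eef_pos: [0.6314, -0.1794, 0.0834]
tool_rot: [[0.955, 0.296, -0.0], [0.296, -0.955, 0.0], [-0.0, -0.0, -1.0]]
contact_force: [0.2, -0.4, -0.7]
gripper_width: 0.0293
grasp_force: 40.0
```

Call:
play_rows --pt "0 0 0.01 0 0 0 1" --pt "0 0 0.02 0 0 0 1" --pt "0 0 0.04 0 0 0 1" --pt "0 0 0.04 0 0 0 1" --pt "0 0 0 0 0 0 1"

```text
time_s: 12.92
eef_pos: [0.6331, -0.1798, 0.1983]
tool_rot: [[0.955, 0.296, 0.006], [0.296, -0.955, -0.002], [0.005, 0.003, -1.0]]
contact_force: [0.0, -1.2, -2.7]
gripper_width: 0.0298
grasp_force: 40.0
```

Call:
play_rows --pt "-0.01 0.03 0 0 0 0.2 1" --pt "-0.016 0.05 0 0 0 0.2 1" --pt "-0.016 0.05 0 0 0 0.2 1" --pt "-0.017 0.05 0 0 0 0.3 1" --pt "-0.017 0.05 0 0 0 0.2 1" --pt "-0.016 0.05 0 0 0 0.2 1" --pt "-0.016 0.05 0 0 0 0.2 1" --pt "-0.01 0.03 0 0 0 0.2 1"

```text
time_s: 13.92
eef_pos: [0.5121, 0.183, 0.1938]
tool_rot: [[0.945, 0.327, 0.0], [0.327, -0.945, 0.0], [0.0, -0.0, -1.0]]
contact_force: [0.0, -0.0, -1.6]
gripper_width: 0.0298
grasp_force: 40.0
```

Call:
play_rows --pt "0 0 0 0 0 0 1" --pt "0 0 0 0 0 0 1" --pt "0 0 0 0 0 0 1"

```text
time_s: 14.3
eef_pos: [0.5138, 0.1793, 0.1934]
tool_rot: [[0.946, 0.323, -0.0], [0.323, -0.946, -0.0], [-0.0, 0.0, -1.0]]
contact_force: [0.8, -0.4, -2.0]
gripper_width: 0.0301
grasp_force: 40.0
```

```bash
python3 - <<'E'
from held import *
f=held("scene"); s=r.get_state(); print(s["eef_pos"],np.degrees(np.arcsin(s["tool_rot"][1][0])))
E
```

```text
scene 2463 z [0.0509 0.2279] shoulder/body in tool x pct [-18.1   5.2   9.2] y [-27.3   2.5  31.7]
 tab 230 [-3.5  3.5  6.1]
[0.51375242 0.17943739 0.19338479] 18.84413081253765
```

Call:
play_rows --pt "-0.0004 0 -0.025 0 0 0 1" --pt "0 0 -0.025 0 0 0 1" --pt "0 0 -0.015 0 0 0 1" --pt "0 0 -0.01 0 0 0 1" --pt "0 0 0 0 0 0 1"

```text
time_s: 14.98
eef_pos: [0.5129, 0.1804, 0.1182]
tool_rot: [[0.946, 0.324, -0.001], [0.324, -0.946, -0.0], [-0.001, -0.0, -1.0]]
contact_force: [-0.3, -0.1, -1.7]
gripper_width: 0.0296
grasp_force: 40.0
```

Call:
play_rows --pt "0 0 -0.006 0 0 0 1" --pt "0 0 -0.006 0 0 0 1" --pt "0 0 0 0 0 0 1"

```text
time_s: 15.35
eef_pos: [0.5128, 0.1804, 0.1061]
tool_rot: [[0.946, 0.325, -0.001], [0.325, -0.946, -0.0], [-0.001, -0.0, -1.0]]
contact_force: [-0.8, 0.1, -1.7]
gripper_width: 0.0294
grasp_force: 40.0
```

Call:
play_rows --pt "0 0 -0.005 0 0 0 1" --pt "0 0 -0.005 0 0 0 1" --pt "0 0 -0.004 0 0 0 1" --pt "0 0 0 0 0 0 1"

```text
time_s: 15.85
eef_pos: [0.5128, 0.1805, 0.0921]
tool_rot: [[0.946, 0.325, -0.001], [0.325, -0.946, -0.0], [-0.001, -0.0, -1.0]]
contact_force: [-0.6, -0.2, -0.4]
gripper_width: 0.0294
grasp_force: 40.0
```

Call:
play_rows --pt "0 0 -0.004 0 0 0 1" --pt "0 0 -0.003 0 0 0 1" --pt "0 0 -0.001 0 0 0 1" --pt "0 0 0 0 0 0 1"

```text
time_s: 16.35
eef_pos: [0.513, 0.1805, 0.0844]
tool_rot: [[0.946, 0.325, -0.0], [0.325, -0.946, 0.0], [-0.0, -0.0, -1.0]]
contact_force: [0.4, 0.4, -1.0]
gripper_width: 0.0298
grasp_force: 40.0
```

Almost no contact force on the way down. I'll set it down, release and retreat.

Call:
play_rows --pt "0 0 -0.001 0 0 0 1" --pt "0 0 0 0 0 0 0.3" --pt "0 0 0 0 0 0 0" --pt "0 0 0 0 0 0 -0.3" --pt "0 0 0 0 0 0 -1" --pt "0 0 0 0 0 0 -1" --pt "0 0 0 0 0 0 -1" --pt "0 0 0 0 0 0 -1"

```text
time_s: 17.35
eef_pos: [0.513, 0.1805, 0.0834]
tool_rot: [[0.946, 0.325, -0.0], [0.325, -0.946, 0.0], [-0.0, -0.0, -1.0]]
contact_force: [-1.1, 1.0, -0.2]
gripper_width: 0.0897
grasp_force: 0.0
```

Call:
play_rows --pt "0 0 0.02 0 0 0 -1" --pt "0 0 0.04 0 0 0 -1" --pt "0 0 0.05 0 0 0 -1" --pt "-0.03 -0.04 0.02 0 0 0 -1" --pt "-0.03 -0.05 0 0 0 0 -1" --pt "-0.03 -0.05 0 0 0 0 -1" --pt "0 -0.05 0 0 0 0 -1" --pt "0 -0.03 0 0 0 0 -1"

```text
time_s: 18.35
eef_pos: [0.4226, -0.0418, 0.2138]
tool_rot: [[0.946, 0.323, 0.001], [0.323, -0.946, -0.001], [0.0, 0.001, -1.0]]
contact_force: [0.4, 0.7, 0.4]
gripper_width: 0.0943
grasp_force: 0.0
```

```bash
python3 - <<'E'
from h import *
f=viewer.grab_frame("top");g=viewer.grab_frame("scene")
a=cv2.resize(f["color"][160:340,90:250,::-1],None,fx=2.4,fy=2.4)
b=cv2.resize(g["color"][150:330,350:510,::-1],None,fx=2.4,fy=2.4)
cv2.imwrite("pics/c4.png",cv2.hconcat([a,b]))
for n,F in(("top",f),("scene",g)):
    W=world(F);C=F["color"].astype(int)
    B=(F["depth"]>0)&(C[...,2]>C[...,0]+25)&(C[...,2]>C[...,1]+12)&(W[...,2]>.1)
    P=W[B&(abs(W[...,1]-.177)<.05)&(abs(W[...,0]-.5)<.05)]; d=(P[:,:2]-[.5055,.177])*1000; t=np.radians(18.9); u=d@[np.cos(t),np.sin(t)];v=d@[-np.sin(t),np.cos(t)]
    for k in(u<0,u>0): print(n,k.sum(),P[k,2].max(),"tab u",np.percentile(u[k],[2,50,98]),"v",np.percentile(v[k],[2,98]))
    S=W[B&(W[...,1]<-.1)]; print("spare",len(S),np.median(S,0),S[:,2].max())
E
```

```text
top 3 0.11705928954608769 tab u [-5.66318097 -4.75544864 -3.9912747 ] v [14.95114739 16.9273186 ]
top 159 0.11942992536303432 tab u [ 4.9712105   8.39451462 12.81588893] v [-13.25003643  16.09753074]
spare 150 [ 0.58738496 -0.19032636  0.11625049] 0.11918251675611724
scene 115 0.11961339507556168 tab u [-13.78317006  -5.96566722  -3.36591477] v [-15.78344687  13.46078541]
scene 186 0.11955778640397291 tab u [ 4.05795091 11.02904905 13.65530208] v [-15.84094166  13.81008105]
spare 162 [ 0.59052264 -0.19385587  0.11274663] 0.24680287289747943
```

View pics/c4.png

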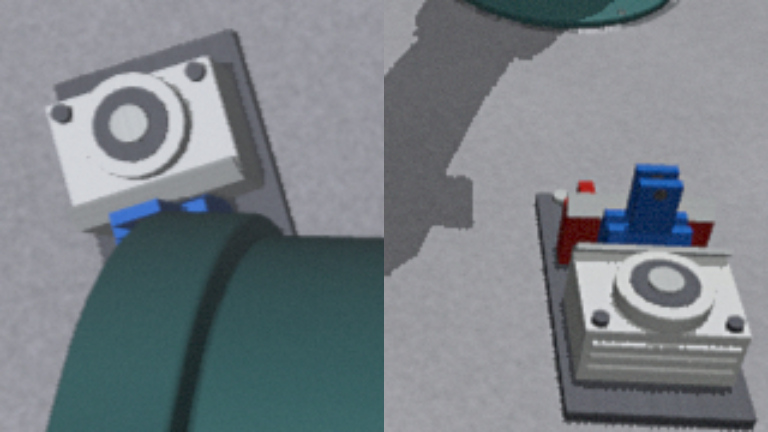

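Both plates stand side by side at u ≈ −9 and +8.5 mm. Their tab tops are level at 0.119 m, and the spare hasn't moved. The arm is clear of everything, so I'm handing in.

```bash
python3 -c "
from rig import ticket
print(ticket.finish_job())"
```

```text
the job is handed in; nothing more can be done
None
```

I packed two blue plates upright and fully down side by side in the gap, left the spare in its slot with the arm clear, and handed the job in at about 18.5 s; no verdict came back.

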